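# Crimp a badge: seat the die drawer and hold the press lever level

### The job

A badge is loaded in the die drawer of the badge press. Push the drawer fully home until its catch snaps in, then press the lever down by its black T grip until the lever lies level, without forcing it noticeably past level, and keep it pressed there while the crimp sets: the program finishes while still holding the lever down. Leave the finished badges, pencil, pen, tape rolls and eraser round the press where they lie.

Things in the scene. Friction and masses are not known exactly. Their poses are not given: they have to be found in the camera images.
- badge_press: White cast badge press fixed on the desk, base 240 x 190 mm, top 16 mm up; rear column, head and pivot up to 185 mm. Origin on the desk under the base; own +x points to the back of the press, +y to its left (yaw up to 0.3 rad either way). Lever pivot parallel to own y at own (90, 0, 160) mm. The die drawer slides along own y and sticks out on the right (own -y) side.
- drawer_front (a point): Centre of the outer face of the drawer's upright front plate: 82 mm wide along own x of the press, 12 to 56 mm above the desk (this point 35 mm), with a rolled lip on its top edge, up to 61 mm, 1 mm proud. It looks along the press's own -y; push it along own +y. Seated it is at own (20, -100, 35) mm; the tall head ends 65 mm farther in.
- die_drawer (a joint): How far the die drawer stands out, m: 0 = home, at most 0.068. Slides with about 1 N; from 11 to 4.5 mm a ball catch resists with about 5 N and pushes it back out if let go; past 4.5 mm it snaps home and stays. If not home, its tail block stops the ram and the lever about 0.15 rad short of level.
- lever_grip (a point): Centre of the lever's black T grip: round bar 26 mm in diameter, 120 mm long, parallel to the press's own y, 220 mm in front of the pivot. Lever at rest: own (-92, 0, 284) mm; lever level: own (-130, 0, 160) mm; between them it moves on a circle of 220 mm radius about the pivot.
- press_lever (a joint): Angle the lever is pressed down, rad: 0 = at rest, raised 0.60 above the horizontal; 0.60 = level; end stop 0.76. A spring always drives it back up. At the grip it takes about 4 to 5 N until the dies meet (about 0.52), then quickly more: about 10 N level, 17 N at 0.72.
- badge_a: finished round pin badge, 51 mm across, 7 mm thick, pale face, lying on the desk; origin under its centre; a bystander
- badge_b: the same size of badge with a wooden face; a bystander
- badge_c: the same size of badge, pale face; a bystander
- pencil_ochre: natural wooden pencil, 165 mm long, 7 mm thick, lying; origin under its middle; a bystander
- fineliner: dark capped pen, 132 mm long, 11 mm thick, lying; origin under its middle; a bystander
- washi_a: roll of paper tape 43 mm across, 15 mm high, lying flat; origin under its centre; a bystander
- washi_b: roll of paper tape 43 mm across, 10 mm high, lying flat; origin under its centre; a bystander
- eraser: eraser 18 x 42 x 12 mm lying flat; origin under its centre; a bystander

How it is judged (in metres and radians):
On the way:
1. the die drawer is seated home at its catch (within 2.5 mm) while the lever is still up (value of joint die_drawer below 0.0025 m and value of joint press_lever below 0.15 rad), for 0.2 s.
At the end, for the whole second after the job is handed in: The drawer is home within 2.5 mm and the robot is holding the lever level within 0.08 rad (about 4.5 degrees), at rest, pressing on it with more than 4 N (value of joint die_drawer below 0.0025 m and value of joint press_lever between 0.52 and 0.68 rad and velocity of joint press_lever between -0.05 and 0.05 rad/s and contact force between any of the fingers, the arm and badge_press above 4 N); the arm keeps its last pose, push and grip.
It fails at once if the lever is forced past level by more than 0.12 rad (about 7 degrees) (value of joint press_lever above 0.72 rad).
It fails at once if a bystander (badge, pencil, pen, tape roll, eraser) is moved by more than 30 mm (distance of any of badge_a, badge_b, badge_c, pencil_ochre, fineliner, washi_a, washi_b, eraser from where it was at the start of the episode above 0.03 m).
It also fails if it takes over 48 s, if anything falls off the work surface, if the arm or the gripper's body presses on something with over 40 N, if the wrist force passes 120 N, or if a joint passes its speed limit or range.

### The arm

A 6-joint arm with a two-finger parallel gripper is mounted at the origin on a cart in front of the work surface, level with it; the furniture and walls round the work are solid. World frame = base frame: x ahead of the robot, y to its left, z up, the work surface at z = 0. Lengths are in mm, angles in rad, forces in N, time in s.
With the tool pointing down it reaches from about 275 to 750 mm from the base axis. Payload 10.2 kg.
Tool frame: the origin (TCP) lies at the very end of the fingers, on their centre line; the grasp point (between the pads) lies 19 mm behind it (bot.tcp_to_grasp is the distance from the TCP to the grasp point, in mm); z points along the fingers, y is the line along which they close (so a half turn about z gives the same grasp; the last joint's range is limited). The gripper opens to 85 mm and grips with 20 to 120 N. Pads are 22 mm wide; open, the fingers measure 114 mm over their backs; the gripper's body (76 mm by 85 mm) begins 54 mm behind the grasp point. The pads swing forward as they close: fully open they stand 13 mm farther back than shut.
Start: joints at [0.945, 0.313, 1.498, -0, 1.331, -0.223], TCP at [205.811, 482.984, 231.294] pointing down, gripper open.
Joint ranges: [-2.94, 2.94], [-0.97, 2.17], [0.19, 2.56], [-1.23, 4.37], [0.02, 3.11], [-2.88, 2.88]. Speed limits (rad/s): [2.39, 2.39, 3.01, 3.14, 3.14, 3.14].

### API

Orientations are given as a rotation vector (axis times angle).
In Python, from plant import status, cams, order, bot gives the robot as it stands.
- The arm moves only by the tool arm_command, never from a script. Its arguments are lists of equal length, an entry for each row: "dp": the shift along the world's x, y, z in units of 0.03 m (1.0 is 0.03 m), a list of three; "delta_rot": the turn, a rotation vector about the world's x, y, z in units of 8 degrees (1.0 is 8 degrees), a list of three. In form: {"dp": [[x, y, z], ...], "delta_rot": [[ax, ay, az], ...]}. A call has exactly 10 rows; each row shifts and turns the commanded pose from where the row before left it; what a row does not reach is not made up. A row lasts 1/10 s, in which the tool goes at most 50 mm and 8.59 degrees, less where a joint would pass 70% of its speed; a pose out of reach is approached as far as the arm can. A call with a number of a shift or a turn outside -1 to 1 is refused whole. A call with a gripper value outside its range is refused whole. "gripper" is the gripper command: -1 is fully open, 1 is shut, values between are in proportion, set as the call begins (left out, the last holds). The fingers move at their own pace and stop on an object; the grip force is fixed at half the most. Time passes only in rows, so rows that do not move let the fingers close, or fill a call up. It gives the time, the measured TCP pose, the force, the opening and the grip force at its end, in the units of the state.
- status.state(): the state, without advancing time (a new reading comes with each control period).
- cams.snapshot(name): name is "scene" or "top" or "wrist"; returns a dict with "frame" (384x512x3 uint8, blue, green, red), "fx", "fy", "cx", "cy" (pixels), "R" (3x3) and "t" (3): a world point X has camera coordinates R X + t; the wrist camera has in their place "tool_from_camera" (4x4, takes a point from camera to tool coordinates, whose origin is the TCP and whose axes are the flange's). Camera axes: x right, y down, z forward; pixel columns grow to the right and rows downward; lengths in mm; the calibration is good to about 2 mm. A picture is of the moment at which its call begins: read the wrist's pose just before it. There is no depth.
- order.finish_job(): hands the job in; it is judged then, once.
The state is a dict: "time_s": time; "qpos": joint angles; "joint_vel": joint speeds; "joint_torque": joint torques, N m; "eef_pos": TCP position; "tcp_rot": TCP orientation; "wrist_force": force on the tool from outside, world axes, zero at the start; "wrist_torque": the same for the moment, N m; "grip_width": opening from 0.0 (shut) to 1.0 (fully open); "grasp_force": force on a finger pad.
Only numpy, scipy, OpenCV 4.12 (cv2) and the standard library are available. Lean on these libraries where they do the work, as an engineer would, in place of code of your own. Each camera call takes 0.05 s, during which the arm holds its last target. There are 200 camera calls.

## Working session

There is one attempt and no reset: what is moved stays moved. The work goes in short steps, Python scripts to look and compute and a tool call to move; the robot and the scene stay as the last step left them, time stands still between calls to the robot, and variables do not carry over. Pictures are saved under pics/ and viewed, at most 10 in all, crops included, and the job is handed in when it is done.

Besides the shell and the picture viewer there is one more tool, called in YAML: its name, and indented under it one key for each argument. arm_command: Moves the arm, as the interface text tells. Shifts and turns lie within -1 to 1; 1 stands for 0.03 m of shift or 8 degrees of turn. Its arguments: {"type":"object","properties":{"dp":{"type":"array","items":{"type":"array","items":{"type":"number","minimum":-1,"maximum":1}}},"delta_rot":{"type":"array","items":{"type":"array","items":{"type":"number","minimum":-1,"maximum":1}}},"gripper":{"type":"number"}},"required":["dp","delta_rot"]}

```bash
mkdir -p pics; python3 - <<'E'
from plant import status,cams
import cv2,numpy as np,pickle
d={}
for n in ("scene","top"):
    s=cams.snapshot(n); d[n]=s; cv2.imwrite(f"pics/{n}0.png",cv2.resize(s["frame"],(768,576)))
    print(n,s["fx"],s["cx"],s["cy"],np.round(s["R"],3).tolist(),np.round(s["t"],1))
pickle.dump(d,open("d.pkl","wb"))
s=status.state();print(s["time_s"],s["tcp_rot"],s["wrist_force"],s["eef_pos"])
E
```

```text
scene 380.2776018640925 252.52291044581648 192.1032382196316 [[-0.898, -0.439, -0.018], [-0.197, 0.438, -0.877], [0.393, -0.784, -0.48]] [ 561.4  165.7 1183.7]
top 493.6700420819649 253.05358825837638 194.21851210283688 [[-0.007, -1.0, -0.002], [-0.994, 0.007, -0.105], [0.105, 0.001, -0.994]] [ 221.4  560.3 1665.4]
0.1 [-6.28366690e-01 -3.07759032e+00  1.70349968e-03] [ 0.73374535  0.73984559 -0.60785827] [205.67167386 482.77500013 230.79400667]
```

View pics/scene0.png

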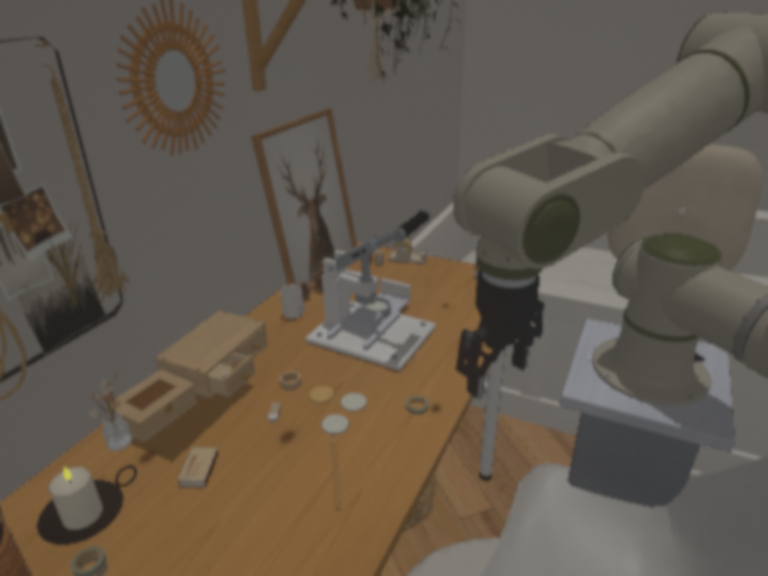

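View pics/top0.png

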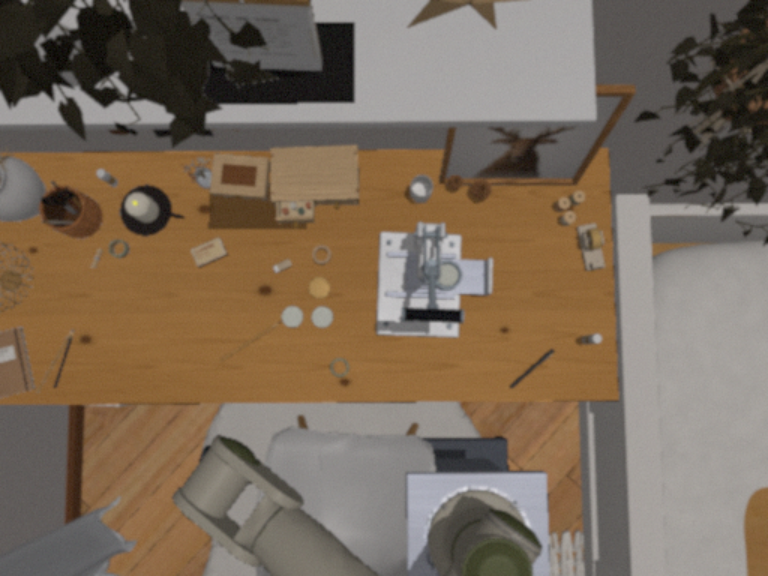

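The top view shows the press base with corners near (380,232), (462,234), (458,337) and (377,334). The drawer plate is at about (490,276) on the world -y side, and the black grip is at about (433,315). I'll zoom in and cast rays.

```bash
cat > h.py <<'E'
import numpy as np,pickle,cv2
d=pickle.load(open("d.pkl","rb"))
def ray(n,u,v,z):
    s=d[n];R=np.array(s["R"]);t=np.array(s["t"]);c=-R.T@t
    r=R.T@np.array([(u-s["cx"])/s["fx"],(v-s["cy"])/s["fy"],1]);return c+r*(z-c[2])/r[2]
def proj(n,X):
    s=d[n];p=np.array(s["R"])@X+np.array(s["t"]);return s["fx"]*p[0]/p[2]+s["cx"],s["fy"]*p[1]/p[2]+s["cy"]
E
python3 - <<'E'
from h import *
f=d["top"]["frame"];x0,y0=240,140
c=f[y0:y0+100,x0:x0+130];cv2.imwrite("pics/crop.png",cv2.resize(c,None,fx=6,fy=6,interpolation=cv2.INTER_CUBIC))
g=c.max(2);m=(g<35).astype(np.uint8)
n,l,st,ce=cv2.connectedComponentsWithStats(m)
for i in range(1,n):
    if st[i,4]>40:
        r=cv2.minAreaRect(np.argwhere(l==i)[:,::-1].astype(np.float32));print(st[i],r)
        u,v=np.array(r[0])+[x0,y0];print("grip",ray("top",u,v,284))
        b=cv2.boxPoints(r)+[x0,y0];print([np.round(ray("top",*p,284)[:2],1) for p in b])
for p in [(380,232),(462,234),(458,337),(377,334)]: print(np.round(ray("top",p[0]/1.5,p[1]/1.5,16),1))
for p in [(490,260),(490,292)]: print("plate",np.round(ray("top",p[0]/1.5,p[1]/1.5,61),1))
E
```

```text
[ 31  66  35   8 205] ((47.997779846191406, 69.56658935546875), (34.21433639526367, 5.996670246124268), 1.9091525077819824)
grip [489.38686357 115.77453916 284.        ]
[array([482.7, 165.8]), array([500.1, 165.1]), array([496.1,  65.7]), array([478.6,  66.6])]
[702.2 215.3  16. ]
[696.   24.6  16. ]
[456.7  38.3  16. ]
[465.  223.9  16. ]
plate [627.8 -32.4  61. ]
plate [555.2 -30.8  61. ]
```

View pics/crop.png

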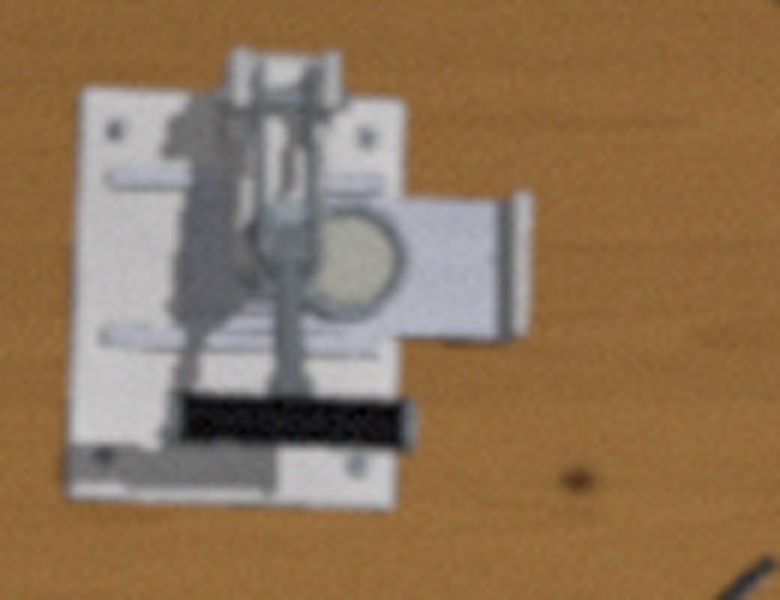

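```bash
python3 - <<'E'
from h import *
def c(p,z): return ray("top",(p[0]+.5)/6-.5+240,(p[1]+.5)/6-.5+140,z)
B=[c(p,16) for p in [(80,87),(405,100),(395,507),(67,497)]]
o=np.mean(B,0);print(np.round(B,1),o)
e=[B[0]-B[3],B[1]-B[2]];print("yaw",[np.arctan2(v[1],v[0]) for v in e],[np.arctan2(-(B[i]-B[j])[0],(B[i]-B[j])[1]) for i,j in((0,1),(3,2))],[np.linalg.norm(v) for v in e])
G=[c(p,284) for p in [(172,418),(413,425)]];print("grip",np.round(G,1))
P=[c(p,61) for p in [(531,192),(526,338)]];print("plate",np.round(P,1),np.linalg.norm(P[0]-P[1]))
w=-0.032;ex=np.array([np.cos(w),np.sin(w)]);ey=np.array([-ex[1],ex[0]])
for n,q in [("base",o),("gripmid",np.mean(G,0)),("plate",np.mean(P,0))]:
    r=q[:2]-o[:2];print(n,r@ex,r@ey)
for n,a,b in [("seated",20,-100),("rest",-92,0),("level",-130,0)]: print(n,o[:2]+a*ex+b*ey)
E
```

```text
[[704.3 216.7  16. ]
 [695.2  27.8  16. ]
 [458.7  37.9  16. ]
 [465.8 225.9  16. ]] [581.01390521 127.08301528  16.        ]
yaw [np.float64(-0.03847075824393246), np.float64(-0.042980695895088204)] [np.float64(-0.04813659553361869), np.float64(-0.03779985676099732)] [np.float64(238.62300421584388), np.float64(236.67065847077296)]
grip [[490.7 173.1 284. ]
 [486.5  56.5 284. ]]
plate [[633.8 -37.4  61. ]
 [551.  -32.6  61. ]] 82.91856293405834
base 0.0 0.0
gripmid -91.97108094814038 -15.210834926598459
plate 16.542033200616984 -161.63054431725936
seated [597.80421219  26.49432013]
rest [489.06100519 130.02651286]
level [451.08045953 131.24230534]
```

The press yaw is about -0.042. The grip centre is at (489,115), and the drawer lip is at (592,-35), so the drawer is about 45 mm out. The base corners and the plate length (83 mm against 82 mm given) agree with the given sizes. I'll go round the lever to the drawer side with the fingers shut.

arm_command:
  dp:
    - [0.4,-0.8,0.4]
    - [0.4,-0.8,0.4]
    - [0.4,-0.8,0.4]
    - [0.4,-0.8,0.4]
    - [0.4,-0.8,0.4]
    - [0.4,-0.8,0.4]
    - [0.4,-0.8,0.4]
    - [0.4,-0.8,0.3]
    - [0.4,-0.8,0.2]
    - [0.4,-0.8,0]
  delta_rot:
    - [0,0,-0.433]
    - [0,0,-0.433]
    - [0,0,-0.433]
    - [0,0,-0.433]
    - [0,0,-0.433]
    - [0,0,-0.433]
    - [0,0,-0.433]
    - [0,0,-0.433]
    - [0,0,-0.433]
    - [0,0,-0.433]
  gripper: 1

```text
time_s: 1.1
eef_pos: [326.2, 242.0, 330.9]
tcp_rot: [1.519, 2.749, 0.001]
wrist_force: [0.5, 0.9, 0.2]
grip_width: 0.0
grasp_force: 0.0
```

arm_command:
  dp:
    - [0.2,-0.95,0]
    - [0.2,-0.95,0]
    - [0.2,-0.95,0]
    - [0.2,-0.95,0]
    - [0.2,-0.95,0]
    - [0.2,-0.95,0]
    - [0.2,-0.95,0]
    - [0.2,-0.95,0]
    - [0.2,-0.95,0]
    - [0.2,-0.95,0]
  delta_rot:
    - [0,0,-0.433]
    - [0,0,-0.433]
    - [0,0,-0.433]
    - [0,0,-0.433]
    - [0,0,-0.433]
    - [0,0,-0.433]
    - [0,0,-0.433]
    - [0,0,-0.433]
    - [0,0,-0.433]
    - [0,0,-0.433]

```text
time_s: 2.1
eef_pos: [385.7, -43.2, 330.1]
tcp_rot: [-2.269, -2.172, 0.0]
wrist_force: [0.4, 0.5, -0.0]
grip_width: 0.001
grasp_force: 0.0
```

arm_command:
  dp:
    - [0.7,-0.16,0]
    - [0.7,-0.16,0]
    - [0.7,-0.16,0]
    - [0.7,-0.16,0]
    - [0.7,-0.16,0]
    - [0.7,-0.16,0]
    - [0.7,-0.16,0]
    - [0.7,-0.16,0]
    - [0.7,-0.16,0]
    - [0.6,-0.06,0]
  delta_rot:
    - [0,0,0]
    - [0,0,0]
    - [0,0,0]
    - [0,0,0]
    - [0,0,0]
    - [0,0,0]
    - [0,0,0]
    - [0,0,0]
    - [0,0,0]
    - [0,0,0]

```text
time_s: 3.1
eef_pos: [593.6, -87.4, 329.6]
tcp_rot: [-2.266, -2.174, 0.001]
wrist_force: [-0.4, -0.1, 0.1]
grip_width: 0.003
grasp_force: 0.0
```

arm_command:
  dp:
    - [0,0,-0.8]
    - [0,0,-0.9]
    - [0,0,-0.9]
    - [0,0,-0.9]
    - [0,0,-0.9]
    - [0,0,-0.9]
    - [0,0,-0.9]
    - [0,0,-0.9]
    - [0,0,-0.8]
    - [0,0,-0.4]
  delta_rot:
    - [0,0,0]
    - [0,0,0]
    - [0,0,0]
    - [0,0,0]
    - [0,0,0]
    - [0,0,0]
    - [0,0,0]
    - [0,0,0]
    - [0,0,0]
    - [0,0,0]

```text
time_s: 4.1
eef_pos: [591.8, -86.7, 78.9]
tcp_rot: [-2.264, -2.173, 0.003]
wrist_force: [0.5, -0.9, 0.3]
grip_width: 0.003
grasp_force: 0.0
```

```bash
python3 - <<'E'
from plant import status,cams
import cv2
s=status.state();print(s["eef_pos"],s["wrist_force"],s["tcp_rot"],s["qpos"])
f=cams.snapshot("scene")["frame"];cv2.imwrite("pics/s1.png",cv2.resize(f[110:290,170:380],None,fx=3.3,fy=3.3,interpolation=2))
E
```

```text
[591.7584104  -86.65576855  78.89994309] [ 0.46106272 -0.94668994  0.33306796] [-2.26426273 -2.17297445  0.00265589] [-3.41100820e-01  6.24001980e-01  1.44223455e+00 -2.42944860e-05
  1.07908894e+00 -2.99948663e-01]
```

View pics/s1.png

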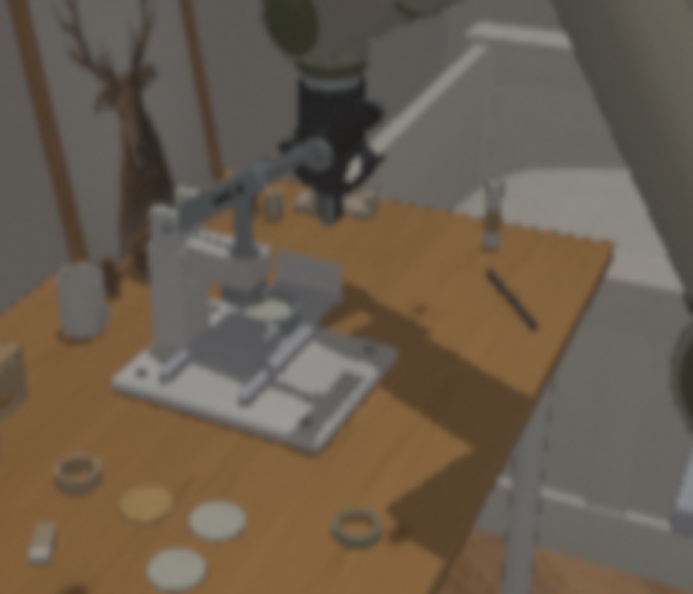

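The image shows the fingers clear beside the drawer plate, with the lever up. I'll descend and push.

arm_command:
  dp:
    - [0,0,-0.5]
    - [0,0,-0.5]
    - [0,0,-0.4]
    - [0,0,-0.1]
    - [0.01,0.3,0]
    - [0.01,0.3,0]
    - [0.01,0.3,0]
    - [0.01,0.2,0]
    - [0,0,0]
    - [0,0,0]
  delta_rot:
    - [0,0,0]
    - [0,0,0]
    - [0,0,0]
    - [0,0,0]
    - [0,0,0]
    - [0,0,0]
    - [0,0,0]
    - [0,0,0]
    - [0,0,0]
    - [0,0,0]

```text
time_s: 5.15
eef_pos: [594.1, -53.9, 36.4]
tcp_rot: [2.266, 2.175, 0.0]
wrist_force: [0.0, 0.6, -0.5]
grip_width: -0.0
grasp_force: 0.0
```

arm_command:
  dp:
    - [0.01,0.2,0]
    - [0.01,0.2,0]
    - [0.01,0.2,0]
    - [0.01,0.2,0]
    - [0.01,0.2,0]
    - [0.01,0.2,0]
    - [0.01,0.2,0]
    - [0,0.1,0]
    - [0,0,0]
    - [0,0,0]
  delta_rot:
    - [0,0,0]
    - [0,0,0]
    - [0,0,0]
    - [0,0,0]
    - [0,0,0]
    - [0,0,0]
    - [0,0,0]
    - [0,0,0]
    - [0,0,0]
    - [0,0,0]

```text
time_s: 6.15
eef_pos: [596.1, -8.8, 36.3]
tcp_rot: [-2.267, -2.175, -0.0]
wrist_force: [-0.0, -0.6, 0.5]
grip_width: 0.001
grasp_force: 0.4
```

arm_command:
  dp:
    - [0,0.07,0]
    - [0,0.07,0]
    - [0,0.07,0]
    - [0,0,0]
    - [0,0,0]
    - [0,0,0]
    - [0,0,0]
    - [0,0,0]
    - [0,0,0]
    - [0,0,0]
  delta_rot:
    - [0,0,0]
    - [0,0,0]
    - [0,0,0]
    - [0,0,0]
    - [0,0,0]
    - [0,0,0]
    - [0,0,0]
    - [0,0,0]
    - [0,0,0]
    - [0,0,0]

```text
time_s: 7.15
eef_pos: [596.1, -2.7, 36.3]
tcp_rot: [-2.267, -2.175, -0.0]
wrist_force: [1.1, -0.5, 0.6]
grip_width: 0.0
grasp_force: 0.0
```

```bash
python3 - <<'E'
from plant import status,cams
import cv2
s=status.state();print(s["eef_pos"],s["wrist_force"],s["joint_torque"])
f=cams.snapshot("top")["frame"];cv2.imwrite("pics/t1.png",cv2.resize(f[140:240,240:370],None,fx=6,fy=6,interpolation=2))
E
```

```text
[596.12073952  -2.7080797   36.30890516] [ 1.11575935 -0.50074117  0.60712544] [ 1.05003419e-02 -5.23306274e+01 -2.13684028e+01  9.81539524e-04
  9.61061814e-04 -4.61678030e-05]
```

View pics/t1.png

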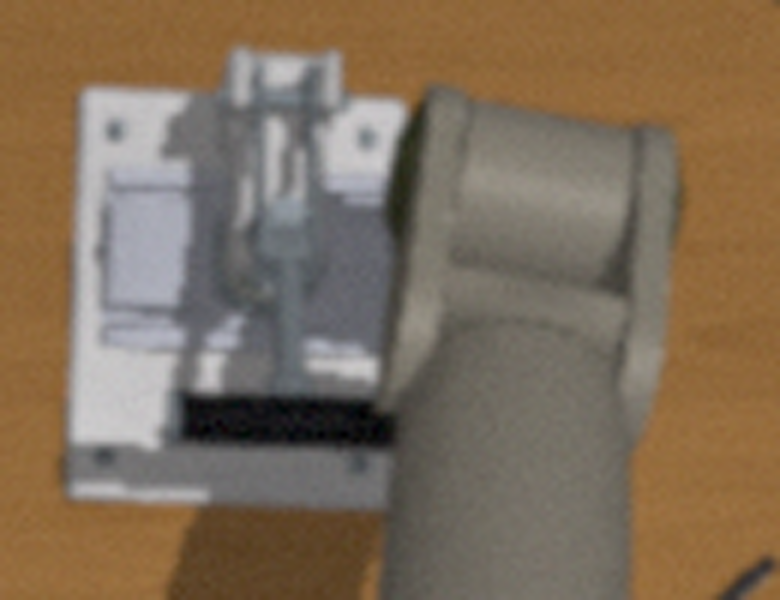

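The drawer has moved in: its tail now shows at the left, around (150,245). I'll creep on to feel the catch or the end stop.

arm_command:
  dp:
    - [0,0.05,0]
    - [0,0.05,0]
    - [0,0,0]
    - [0,0,0]
    - [0,0,0]
    - [0,0,0]
    - [0,0,0]
    - [0,0,0]
    - [0,0,0]
    - [0,0,0]
  delta_rot:
    - [0,0,0]
    - [0,0,0]
    - [0,0,0]
    - [0,0,0]
    - [0,0,0]
    - [0,0,0]
    - [0,0,0]
    - [0,0,0]
    - [0,0,0]
    - [0,0,0]

```text
time_s: 8.2
eef_pos: [596.2, -1.0, 36.3]
tcp_rot: [2.266, 2.174, -0.002]
wrist_force: [-0.4, -6.8, -0.3]
grip_width: -0.002
grasp_force: 3.8
```

arm_command:
  dp:
    - [0,0.05,0]
    - [0,0.05,0]
    - [0,0,0]
    - [0,0,0]
    - [0,0,0]
    - [0,0,0]
    - [0,0,0]
    - [0,0,0]
    - [0,0,0]
    - [0,0,0]
  delta_rot:
    - [0,0,0]
    - [0,0,0]
    - [0,0,0]
    - [0,0,0]
    - [0,0,0]
    - [0,0,0]
    - [0,0,0]
    - [0,0,0]
    - [0,0,0]
    - [0,0,0]

```text
time_s: 9.2
eef_pos: [596.2, -0.7, 36.5]
tcp_rot: [2.264, 2.172, -0.007]
wrist_force: [-2.7, -22.0, -0.3]
grip_width: 0.001
grasp_force: 11.0
```

The force jumped to 22 N with no more travel, and TCP y is -0.7 against a predicted -1. The drawer is on its end stop, so it is home. I'll back off, rise and go above the grip.

arm_command:
  dp:
    - [0,-0.3,0]
    - [0,-0.7,0]
    - [0,-0.8,0]
    - [0,-0.4,0.4]
    - [0,0,0.9]
    - [0,0,0.9]
    - [0,0,0.9]
    - [0,0,0.9]
    - [0,0,0.9]
    - [0,0,0.9]
  delta_rot:
    - [0,0,0]
    - [0,0,0]
    - [0,0,0]
    - [0,0,0]
    - [0,0,0]
    - [0,0,0]
    - [0,0,0]
    - [0,0,0]
    - [0,0,0]
    - [0,0,0]

```text
time_s: 10.2
eef_pos: [596.0, -62.2, 212.5]
tcp_rot: [2.266, 2.175, 0.001]
wrist_force: [-0.4, -0.4, 0.0]
grip_width: -0.002
grasp_force: 0.0
```

arm_command:
  dp:
    - [0,0,0.9]
    - [0,0,0.9]
    - [0,0,0.9]
    - [0,0,0.9]
    - [0,0,0.9]
    - [0,0,0.3]
    - [0,0,0]
    - [0,0,0]
    - [0,0,0]
    - [0,0,0]
  delta_rot:
    - [0,0,0]
    - [0,0,0]
    - [0,0,0]
    - [0,0,0]
    - [0,0,0]
    - [0,0,0]
    - [0,0,0]
    - [0,0,0]
    - [0,0,0]
    - [0,0,0]

```text
time_s: 11.2
eef_pos: [595.9, -62.7, 353.3]
tcp_rot: [-2.266, -2.174, 0.001]
wrist_force: [0.2, 0.8, -0.1]
grip_width: -0.006
grasp_force: 0.0
```

```bash
python3 - <<'E'
from plant import status,cams
import cv2
s=status.state();print(s["eef_pos"],s["wrist_force"])
f=cams.snapshot("scene")["frame"];cv2.imwrite("pics/s2.png",cv2.resize(f[110:290,170:380],None,fx=3.3,fy=3.3,interpolation=2))
E
```

```text
[595.9396838  -62.66423541 353.29624094] [ 0.22025568  0.76080099 -0.14140441]
```

View pics/s2.png

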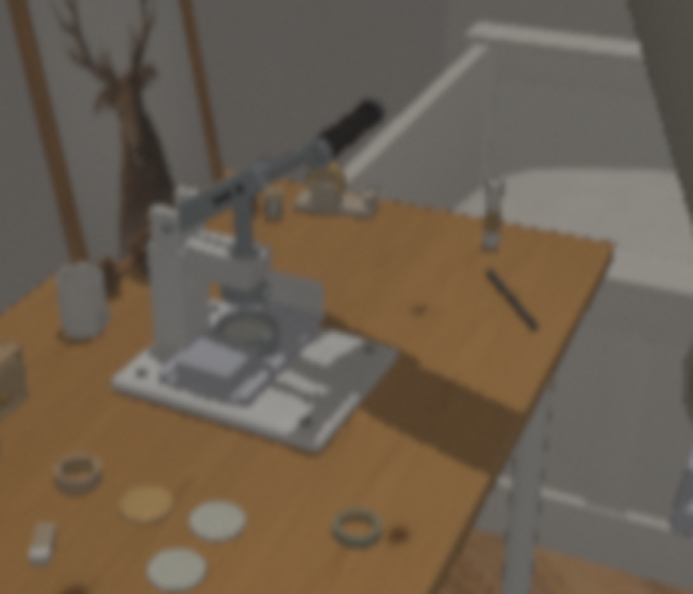

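The drawer stays in with the die under the ram, and the lever is still up. I'll move above the grip and down towards it.

arm_command:
  dp:
    - [-0.37,0.6,0]
    - [-0.37,0.6,0]
    - [-0.37,0.6,0]
    - [-0.37,0.6,0]
    - [-0.37,0.6,0]
    - [-0.37,0.6,0]
    - [-0.37,0.6,0]
    - [-0.37,0.6,0]
    - [-0.37,0.6,0]
    - [-0.27,0.5,0]
  delta_rot:
    - [0,0,0]
    - [0,0,0]
    - [0,0,0]
    - [0,0,0]
    - [0,0,0]
    - [0,0,0]
    - [0,0,0]
    - [0,0,0]
    - [0,0,0]
    - [0,0,0]

```text
time_s: 12.25
eef_pos: [487.4, 115.2, 354.1]
tcp_rot: [-2.266, -2.175, 0.0]
wrist_force: [-0.1, 0.8, 0.2]
grip_width: -0.001
grasp_force: 0.0
```

arm_command:
  dp:
    - [0,0,-0.4]
    - [0,0,-0.4]
    - [0,0,-0.4]
    - [0,0,-0.3]
    - [0,0,-0.1]
    - [0,0,0]
    - [0,0,0]
    - [0,0,0]
    - [0,0,0]
    - [0,0,0]
  delta_rot:
    - [0,0,0]
    - [0,0,0]
    - [0,0,0]
    - [0,0,0]
    - [0,0,0]
    - [0,0,0]
    - [0,0,0]
    - [0,0,0]
    - [0,0,0]
    - [0,0,0]

```text
time_s: 13.25
eef_pos: [488.2, 114.3, 306.5]
tcp_rot: [2.266, 2.175, 0.0]
wrist_force: [-0.1, 0.1, 0.7]
grip_width: 0.004
grasp_force: 0.0
```

arm_command:
  dp:
    - [0,0,-0.15]
    - [0,0,-0.15]
    - [-0.06,0,-0.1]
    - [-0.06,0,-0.1]
    - [-0.06,0,-0.1]
    - [-0.06,0,-0.1]
    - [-0.06,0,-0.1]
    - [-0.06,0,-0.1]
    - [0,0,0]
    - [0,0,0]
  delta_rot:
    - [0,0,0]
    - [0,0,0]
    - [0,0,0]
    - [0,0,0]
    - [0,0,0]
    - [0,0,0]
    - [0,0,0]
    - [0,0,0]
    - [0,0,0]
    - [0,0,0]

```text
time_s: 14.25
eef_pos: [477.1, 114.4, 279.4]
tcp_rot: [-2.266, -2.175, -0.0]
wrist_force: [-3.5, 2.2, 4.5]
grip_width: 0.004
grasp_force: 2.3
```

arm_command:
  dp:
    - [-0.13,0,-0.24]
    - [-0.13,0,-0.24]
    - [-0.12,0,-0.25]
    - [-0.09,0,-0.26]
    - [-0.09,0,-0.26]
    - [-0.08,0,-0.27]
    - [-0.07,0,-0.28]
    - [-0.06,0,-0.28]
    - [-0.04,0,-0.28]
    - [0,0,0]
  delta_rot:
    - [0,0,0]
    - [0,0,0]
    - [0,0,0]
    - [0,0,0]
    - [0,0,0]
    - [0,0,0]
    - [0,0,0]
    - [0,0,0]
    - [0,0,0]
    - [0,0,0]

```text
time_s: 15.25
eef_pos: [452.7, 114.2, 207.7]
tcp_rot: [-2.266, -2.175, 0.002]
wrist_force: [-3.5, -0.4, 4.2]
grip_width: 0.006
grasp_force: 2.1
```

```bash
python3 - <<'E'
from plant import status,cams
import cv2
s=status.state();print(s["eef_pos"],s["wrist_force"])
f=cams.snapshot("scene")["frame"];cv2.imwrite("pics/s3.png",cv2.resize(f[110:290,170:380],None,fx=3.3,fy=3.3,interpolation=2))
E
```

```text
[452.67516337 114.22127836 207.74301867] [-3.49505881 -0.40967956  4.21319128]
```

View pics/s3.png

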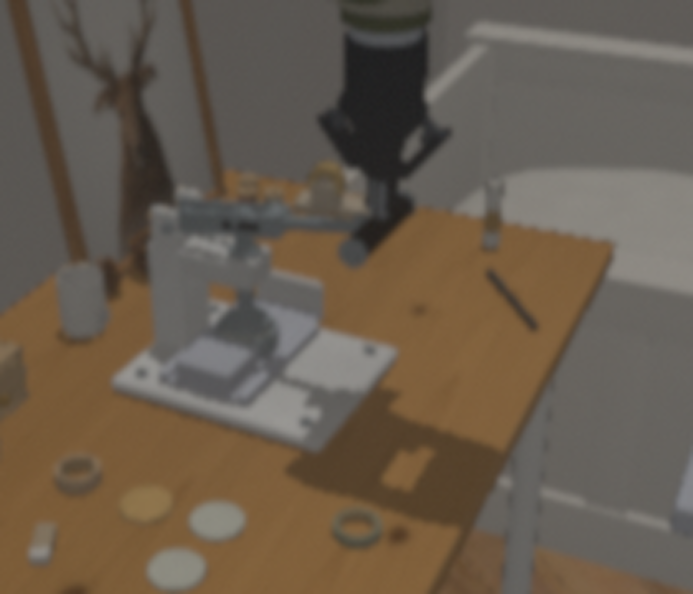

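The fingertips sit on top of the grip, and the lever is nearly level. I'll press on to level.

arm_command:
  dp:
    - [-0.02,0,-0.2]
    - [-0.02,0,-0.2]
    - [-0.01,0,-0.2]
    - [0,0,-0.15]
    - [0,0,-0.1]
    - [0,0,-0.07]
    - [0,0,0]
    - [0,0,0]
    - [0,0,0]
    - [0,0,0]
  delta_rot:
    - [0,0,0]
    - [0,0,0]
    - [0,0,0]
    - [0,0,0]
    - [0,0,0]
    - [0,0,0]
    - [0,0,0]
    - [0,0,0]
    - [0,0,0]
    - [0,0,0]

```text
time_s: 16.3
eef_pos: [451.3, 114.2, 180.9]
tcp_rot: [-2.266, -2.175, 0.001]
wrist_force: [-6.0, 0.3, 6.6]
grip_width: -0.002
grasp_force: 3.5
```

arm_command:
  dp:
    - [-0.03,0,-0.05]
    - [-0.02,0,-0.06]
    - [0,0,-0.06]
    - [0,0,-0.05]
    - [0,0,-0.03]
    - [0,0,0]
    - [0,0,0]
    - [0,0,0]
    - [0,0,0]
    - [0,0,0]
  delta_rot:
    - [0,0,0]
    - [0,0,0]
    - [0,0,0]
    - [0,0,0]
    - [0,0,0]
    - [0,0,0]
    - [0,0,0]
    - [0,0,0]
    - [0,0,0]
    - [0,0,0]

```text
time_s: 17.3
eef_pos: [450.6, 114.3, 174.0]
tcp_rot: [2.266, 2.174, 0.002]
wrist_force: [-2.6, 0.8, 8.5]
grip_width: 0.001
grasp_force: 4.5
```

```bash
python3 - <<'E'
from plant import status,cams
import cv2
s=status.state();print(s["eef_pos"],s["wrist_force"])
f=cams.snapshot("scene")["frame"];cv2.imwrite("pics/s4.png",cv2.resize(f[110:290,170:380],None,fx=3.3,fy=3.3,interpolation=2))
E
```

```text
[450.63898905 114.27512339 173.99461415] [-2.61506284  0.78120943  8.47768679]
```

View pics/s4.png

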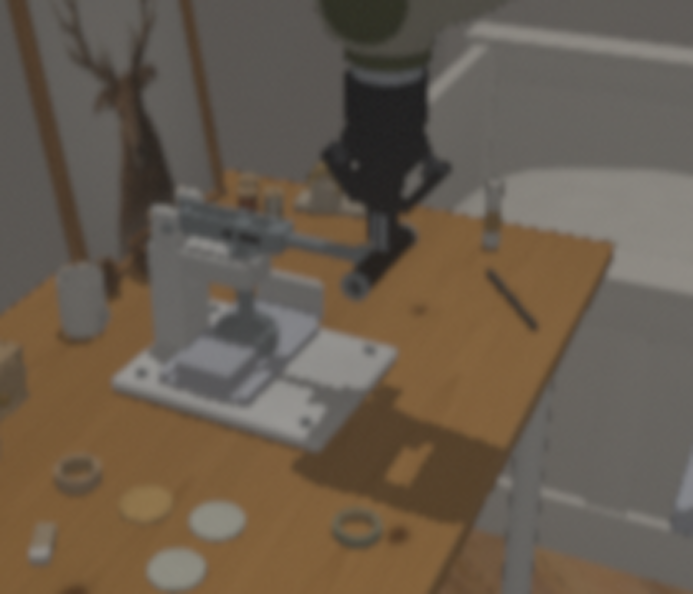

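The lever is level: TCP z is 174 against the expected 173, and it holds about 8.5 N at rest. The drawer's tail block did not stop the ram. I'm handing in.

```bash
python3 -c "
from plant import order;print(order.finish_job())"
```

```text
the job is handed in; nothing more can be done
None
```

I pushed the drawer home, pressed the lever level (about 0.60 rad by the measured tool height) and handed the job in still holding it with about 8.5 N; no bystander was touched and the hand-in returned no verdict.

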